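# Sort the bench-end muddle into its trays

## Robot

A 6-joint arm with a two-finger parallel gripper is mounted at the origin on a cart in front of the work surface, level with it; the furniture and walls round the work are solid. World frame = base frame: x ahead of the robot, y to its left, z up, the work surface at z = 0. Lengths are in m, angles in rad, forces in N, time in s.
With the tool pointing down it reaches from about 0.35 to 0.875 m from the base axis. Payload 15.5 kg.
Tool frame: the origin (TCP) lies at the very end of the fingers, on their centre line; the grasp point (between the pads) lies 19 mm behind it; z points along the fingers, y is the line along which they close (so a half turn about z gives the same grasp; the last joint's range is limited). The gripper opens to 85 mm and grips with 20 to 120 N. Pads are 22 mm wide; open, the fingers measure 114 mm over their backs; the gripper's body (76 mm by 85 mm) begins 54 mm behind the grasp point. The pads swing forward as they close: fully open they stand 13 mm farther back than shut.
Start: joints at [-1.256, 0.494, 1.345, -0, 1.302, -0.096], TCP at [0.249, -0.573, 0.231] pointing down, gripper open.
Joint ranges: [-2.91, 2.91], [-0.82, 2.16], [0.22, 2.67], [-1.22, 4.37], [0.12, 2.79], [-3.08, 3.08]. Speed limits (rad/s): [1.89, 1.89, 2.57, 3.01, 3.01, 3.01].

## Interface

Orientations are given as [roll, pitch, yaw] about the fixed x, y, z axes, in that order (R = Rz(yaw) Ry(pitch) Rx(roll)).
In Python, from workcell import env gives the robot as it stands.
- The arm moves only by the tool move_arm, never from a script. Its argument "motion" is a list of rows, each a list of 7 numbers: the closure, from 0 (fully open) to 1 (shut), then the shift along the tool's x, y, z as a fraction of full scale, then the turn, a rotation vector about the tool's x, y, z as a fraction of full scale. A call has 1 to 20 rows; each row shifts and turns the commanded pose from where the row before left it, along the tool's axes as they then stand; what a row does not reach is not made up. Full scale, the value 1, is 0.15 m for a shift and 2 pi rad for a turn. A row lasts 1/12 s, in which the tool goes at most 41.7 mm and 7.16 degrees, less where a joint would pass 70% of its speed; a pose out of reach is approached as far as the arm can. A call with a number of a shift or a turn outside -1 to 1 is refused whole. A call with a gripper value outside its range is refused whole. The fingers move at their own pace and stop on an object; "force" is the grip in N (left out, the last holds). Time passes only in rows, so rows that do not move let the fingers close. It gives the time, the measured TCP pose, the force, the opening and the grip force at its end, in the units of the state.
- env.get_state(): the state, without advancing time (a new reading comes with each control period).
- env.get_image(name): name is "scene" or "top" or "wrist"; returns (picture, depth): 420x560x3 uint8, blue, green, red; 420x560 float32, m along the optical axis (not along the pixel's ray), 0 where there is no reading.
- env.camera_params(name): a dict with "intrinsics" (3x3 intrinsics, pixels), "extrinsics" (4x4, takes a point from world to camera coordinates). Camera axes: x right, y up, looking along -z (the intrinsics and any distortion apply to the point x, -y, -z); pixel columns grow to the right and rows downward; lengths in m; the calibration is good to about 2 mm. The wrist camera is an equidistant fisheye: a pixel r from the principal point sees the ray r / f radians off the axis. A picture is of the moment at which its call begins: read the wrist's pose just before it. camera_params takes no time and is no camera call; for the wrist camera it gives the pose at the moment of the call.
- env.close_job(): hands the job in; it is judged then, once.
Trained networks look in the newest picture that a camera, given by its name, has taken for a name from the list of things; names that differ only in an ending like _2 or _b are one class to them, and where a whole thing is asked for, a point or a joint stands for the part that bears it (a point fixed in the world has none). Each returns a list of dicts, best first, with "score" (0 to 1); they miss things now and then, are a little off and sometimes report something else, mostly with a low value. They report only what shows in the picture. A call takes as long as a camera call. They do not tell look-alikes from the thing itself.
- env.masks_of(camera, label): "pixels" (420x560 bool, what is visible of it) and "at" ([row, column] in pixels, amid what is visible of it).
- env.place_of(camera, label): "at" ([row, column] in pixels: a listed point, or the origin of a listed thing).
The state is a dict: "t": time; "joint_positions": joint angles; "joint_vel": joint speeds; "joint_efforts": joint torques, N m; "tool_pos": TCP position; "eef_rot": TCP orientation; "force": force on the tool from outside, world axes, zero at the start; "moment": the same for the moment, N m; "gripper_width": opening from 0.0 (shut) to 1.0 (fully open); "grip_force": force on a finger pad.
Only numpy, scipy, OpenCV 4.12 (cv2) and the standard library are available. Lean on these libraries where they do the work, as an engineer would, in place of code of your own. Each camera call takes 0.05 s, during which the arm holds its last target. There are 200 camera calls.

## Task

Put the things at the end of the bench back into their low wooden trays: the block plane flat in the long narrow tray, turned so that its knob is at the end with the notched wall; the tape measure standing upright in the smallest tray; and both wooden offcuts in the broad tray, each lying flat on the tray's floor beside the other, not stacked. Set the plane and the tape measure down gently rather than dropping them, and leave the sanding block where it is.

Things in the scene. Friction and masses are not known exactly. Their poses are not given: they have to be found in the camera images.
- block_plane: Small iron block plane on its sole: 52 mm wide (x), 156 mm long (y), 59 mm high, 0.7 kg. Two pale round discs on top: the one close to an end is the knob (y = -58 mm, top 27 mm high), the other sits on the dark lever nearer the other end. Origin: centre of its underside. Straight cheeks 52 mm apart run along both sides, 6 to 32 mm high: grip across them near the middle.
- tape_measure: Dark tape measure standing upright: 36 mm thick (x; the case itself 32 mm), 72 mm long (y), 62 mm high. Origin: centre of its underside. Grip across the thickness.
- offcut_b: Plain wooden offcut, light brown: 30 mm wide (x), 75 mm long (y), 26 mm high. Origin: centre of its underside.
- offcut_c: Plain wooden offcut, shorter, thicker and darker: 34 mm wide (x), 60 mm long (y), 34 mm high. Origin: centre of its underside.
- scrap_tray: Broad low tray for offcuts, open and undivided, fixed to the bench, plain wood, 5 mm floor, walls 6 mm thick whose top is 17 mm above the bench (12 mm above the floor). Origin: centre of its underside, z up. Inside 95 mm (x) by 130 mm (y); outside 107 by 142 mm. The two offcuts fit side by side, each lying along x, one in the +y half and one in the -y half.
- plane_dock: Long narrow low tray for the plane, fixed to the bench, plain wood, 5 mm floor, walls 6 mm thick whose top is 17 mm above the bench (12 mm above the floor). Origin: centre of its underside, z up. Inside 68 mm (x) by 172 mm (y); outside 80 by 184 mm. The short wall at its -y end has a 36 mm wide gap (notch) in the middle; all other walls are whole.
- dock_notch (a point): Middle of the notch in the short wall of the plane's tray, at wall-top height: at x 0, y -89 mm, z 17 mm in that tray's frame.
- tape_stand: Smallest low tray, for the tape measure, fixed to the bench, plain wood, 5 mm floor, walls 6 mm thick whose top is 17 mm above the bench (12 mm above the floor). Origin: centre of its underside, z up. Inside 54 mm (x) by 90 mm (y); outside 66 by 102 mm.
- sanding_block: Bystander: brown cork sanding block at the right of the work, 66 x 110 x 31 mm, long along y. Origin: centre of its underside. To be left alone.
There are look-alikes about, which are no part of the job. Leave any yellow look-alike of the offcut_b alone.

How it is judged:
At the end, for the whole second after the job is handed in: Plane flat in the long tray (within 12 mm across, 13 along), knob at the notch; tape measure upright in the smallest tray (within 14 mm); both offcut centres inside the broad tray; all on the tray floors (5 mm), level to 0.12 rad, released, at rest (x of block_plane in the frame of plane_dock between -0.012 and 0.012 m and y of block_plane in the frame of plane_dock between -0.013 and 0.013 m and z of block_plane in the frame of plane_dock between 0 and 0.01 m and angle between each of block_plane, tape_measure, offcut_b, offcut_c's own z axis and vertical below 0.12 rad and linear speed of each of block_plane, tape_measure, offcut_b, offcut_c below 0.02 m/s and angular speed of each of block_plane, tape_measure, offcut_b, offcut_c below 0.4 rad/s and y of dock_notch in the frame of block_plane below -0.05 m and x of tape_measure in the frame of tape_stand between -0.014 and 0.014 m and y of tape_measure in the frame of tape_stand between -0.014 and 0.014 m and z of tape_measure in the frame of tape_stand between 0 and 0.01 m and x of offcut_b in the frame of scrap_tray between -0.045 and 0.045 m and y of offcut_b in the frame of scrap_tray between -0.062 and 0.062 m and z of offcut_b in the frame of scrap_tray between 0 and 0.01 m and x of offcut_c in the frame of scrap_tray between -0.045 and 0.045 m and y of offcut_c in the frame of scrap_tray between -0.062 and 0.062 m and z of offcut_c in the frame of scrap_tray between 0 and 0.01 m); the robot touches nothing.
It fails at once if the plane is dropped or thrown (moves faster than 0.5 m/s while the fingers do not touch it) (contact force between the fingers and block_plane below 0.1 N and linear speed of block_plane above 0.5 m/s).
It fails at once if the tape measure is dropped or thrown (moves faster than 0.5 m/s while the fingers do not touch it) (contact force between the fingers and tape_measure below 0.1 N and linear speed of tape_measure above 0.5 m/s).
It fails at once if the sanding block is pushed more than 25 mm from where it lay (distance of sanding_block from where it was at the start of the episode above 0.025 m).
It also fails if it takes over 93 s, if anything falls off the work surface, if the arm or the gripper's body presses on something with over 40 N, if the wrist force passes 120 N, or if a joint passes its speed limit or range.

## Working session

There is one attempt and no reset: what is moved stays moved. The work goes in short steps, Python scripts to look and compute and a tool call to move; the robot and the scene stay as the last step left them, time stands still between calls to the robot, and variables do not carry over. Pictures are saved under pics/ and viewed, at most 14 in all, crops included, and the job is handed in when it is done.

Besides the shell and the picture viewer there is one more tool, called after ">>>" by a JSON object that holds its "api" and its "payload", one argument or row to a line. move_arm: Moves the arm, as the interface text tells. Shift numbers are shares of 0.15 m and turn numbers shares of 2 pi rad, none past 1 either way. Its arguments: {"type":"object","properties":{"motion":{"type":"array","items":{"type":"array","items":{"type":"number","minimum":-1,"maximum":1}}},"force":{"type":"number"}},"required":["motion"]}

```bash
mkdir -p pics; ls; cat > h.py <<'E'
import numpy as np, cv2
from workcell import env
def proj_ray(cam,uv):
    p=env.camera_params(cam);K=np.array(p["intrinsics"]);E=np.array(p["extrinsics"])
    return K,E
def pts(cam,depth):
    K,E=proj_ray(cam,None)
    v,u=np.mgrid[0:420,0:560]
    x=(u-K[0,2])/K[0,0]*depth;y=(v-K[1,2])/K[1,1]*depth
    P=np.stack([x,-y,-depth,np.ones_like(depth)],-1)
    return (P@np.linalg.inv(E).T)[...,:3]
E
python3 - <<'E'
from h import *
for c in("scene","top"):
    im,d=env.get_image(c);cv2.imwrite(f"pics/{c}0.png",cv2.resize(im,(784,588)));np.save(f"{c}0.npy",d);np.save(f"{c}0i.npy",im)
    p=env.camera_params(c);print(c,p["intrinsics"],np.round(p["extrinsics"],3).tolist())
print(env.get_state())
E
```

```text
pics
scene [[414.91249654   0.         278.6311731 ]
 [  0.         414.91249654 212.58681625]
 [  0.           0.           1.        ]] [[-0.821, -0.57, 0.017, 0.244], [0.395, -0.546, 0.739, -0.392], [-0.412, 0.614, 0.673, -0.503], [0.0, 0.0, 0.0, 1.0]]
top [[440.74978653   0.         276.01067055]
 [  0.         440.74978653 209.2997606 ]
 [  0.           0.           1.        ]] [[0.016, -1.0, 0.015, -0.29], [0.99, 0.017, 0.142, -0.5], [-0.142, 0.012, 0.99, -0.821], [0.0, 0.0, 0.0, 1.0]]
{'t': 0.1, 'joint_positions': array([-1.25649682e+00,  4.94162580e-01,  1.34610853e+00,  1.35133493e-06,
        1.30246668e+00, -9.54582718e-02]), 'joint_vel': array([ 0.00034117, -0.00148157, -0.00143461, -0.00150606,  0.00082315,
        0.00260458]), 'joint_efforts': array([ 1.72778789e-03, -8.83588672e+01, -3.84559679e+01, -1.21398225e-04,
        5.22197064e-03,  3.80892016e-05]), 'tool_pos': array([ 0.24891496, -0.57292821,  0.23072071]), 'eef_rot': array([-3.14045285e+00, -1.10443400e-04,  4.09757353e-01]), 'force': array([-0.4136702 , -0.12170899, -0.18008194]), 'moment': array([ 0.00133135, -0.03600754, -0.0283222 ]), 'grip_force': 0.0, 'gripper_width': 0.9997371379735954}
```

View pics/scene0.png

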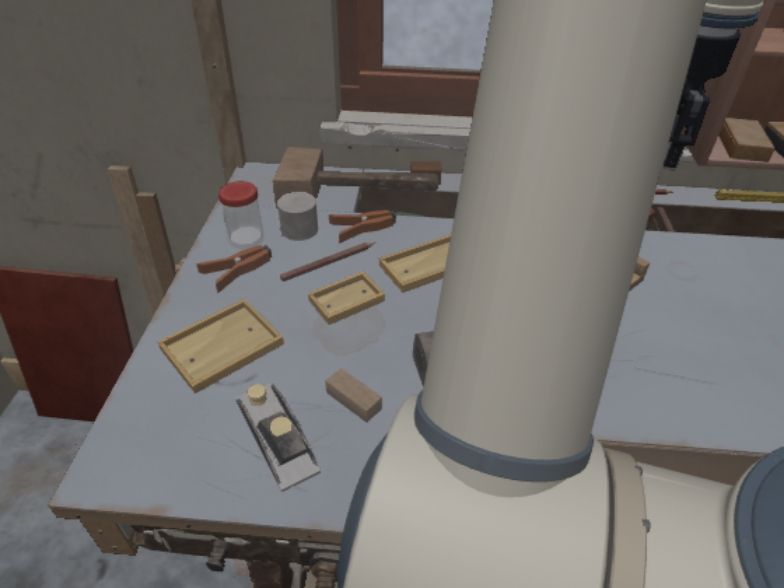

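View pics/top0.png

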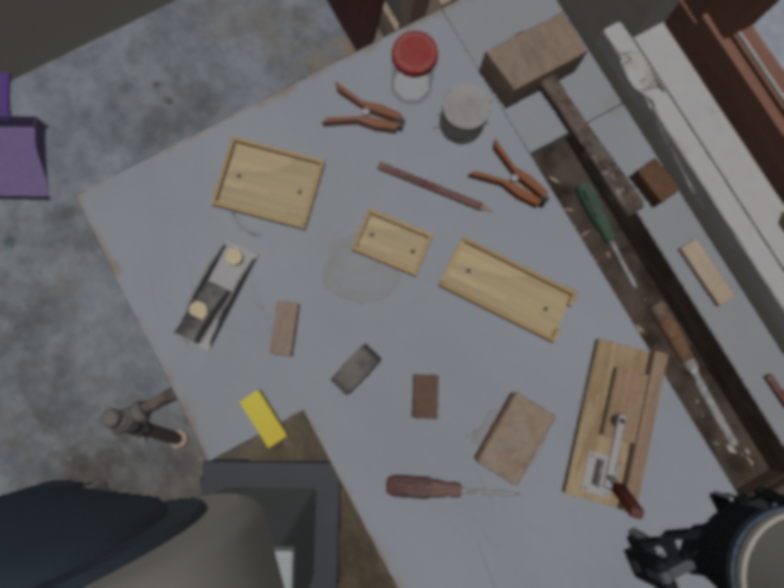

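The top view, in 784x588 pixels, shows:
- **Block plane** at (215,295), with its knob at (234,256) near the upper end and the lever disc at (199,310).
- **Offcut_b candidates:** the light-brown one at (285,328), and the yellow look-alike at (263,418), which I'll leave alone.
- **Other pieces:** the dark tape measure at (356,369), the darker offcut_c at (425,396) and the sanding block at (515,437).
- **Trays:** scrap at (270,183), stand at (393,242), dock at (508,288) with its notch near (567,312).

Next I'll measure these.

```bash
cat > m.py <<'E'
from h import *
im,d=env.get_image("top");P=pts("top",d)
K,E=proj_ray("top",None)
Z=P[...,2]
s=560/784
print("bench z:",[np.round(P[int(r*s),int(c*s)],4).tolist() for c,r in((310,240),(440,330),(330,420),(540,370))])
seeds=dict(block_plane=(215,295),tape_measure=(356,369),offcut_b=(285,328),offcut_c=(425,396),sanding_block=(515,437),scrap_tray=(270,183),tape_stand=(393,242),plane_dock=(508,288))
for n,(c,r) in seeds.items():
    for m in env.masks_of("top",n):
        a=m["at"];M=m["pixels"]
        if np.hypot(a[1]/s-c,a[0]/s-r)>40: print("  other",n,np.round(np.array(a)[::-1]/s),round(m["score"],2));continue
        Q=P[M&(d>0)];z=Q[:,2]
        hi=np.percentile(z,98 if "tray" not in n else 95)
        T=Q[(z>.010)] if n in("scrap_tray","tape_stand","plane_dock") else Q[z>.004] if n=="block_plane" else Q[z>hi-.008]
        (cx,cy),(w,h),an=cv2.minAreaRect((T[:,:2]*1000).astype(np.float32))
        if w>h: an+=90;w,h=h,w   # now an+90 = dir of long axis
        print(n,round(m["score"],2),"c",round(cx,1),round(cy,1),"wh",round(w,1),round(h,1),"long dir deg",round((an+90)%180,1),"ztop",np.round(np.percentile(z,[2,50,98])*1000,1),len(T))
for n in("dock_notch",): print(n,[(np.round(np.array(q["at"])[::-1]/s),round(q["score"],2)) for q in env.place_of("top",n)])
for n in seeds:
    for q in env.place_of("top",n)[:2]:
        a=q["at"];z0=0;o=np.linalg.inv(E);ray=o[:3,:3]@np.array([(a[1]-K[0,2])/K[0,0],-(a[0]-K[1,2])/K[1,1],-1]);C=o[:3,3]
        t=(z0-C[2])/ray[2];print("place",n,round(q["score"],2),np.round((C+t*ray)*1000,1))
# knob discs etc
for c,r in((234,256),(199,310),(565,308),(455,262)):
    print((c,r),np.round(P[int(r*s),int(c*s)]*1000,1))
x=im[int(120*s):int(500*s),int(160*s):int(600*s)];cv2.imwrite("pics/crop1.png",cv2.resize(x,None,fx=2.5,fy=2.15,interpolation=cv2.INTER_CUBIC)[:600,:800])
E
python3 m.py
```

```text
bench z: [[0.5873, -0.1683, 0.0], [0.4587, -0.3601, 0.0004], [0.3276, -0.2045, 0.0002], [0.4028, -0.5026, 0.0013]]
block_plane 0.57 c 502.2 -41.7 wh 52.3 156.4 long dir deg 156.0 ztop [ 4.  26.3 58.5] 2201
tape_measure 0.65 c 398.2 -243.0 wh 31.3 51.4 long dir deg 136.8 ztop [14.1 59.7 64.2] 432
  other tape_measure [220. 295.] 0.6
  other offcut_b [266. 416.] 0.88
offcut_b 0.77 c 454.7 -140.3 wh 30.5 74.9 long dir deg 173.3 ztop [ 8.5 27.1 30.4] 595
  other offcut_b [426. 400.] 0.72
  other offcut_c [266. 416.] 0.88
  other offcut_c [283. 324.] 0.77
offcut_c 0.72 c 363.6 -338.1 wh 34.1 57.4 long dir deg 179.3 ztop [31.9 35.  37.7] 538
sanding_block 0.61 c 308.9 -462.3 wh 65.8 109.7 long dir deg 149.6 ztop [ 6.3 30.5 33.8] 1929
scrap_tray 0.96 c 668.4 -107.5 wh 107.8 142.1 long dir deg 76.2 ztop [ 3.6  7.3 20.1] 869
tape_stand 0.89 c 582.7 -289.8 wh 65.7 101.6 long dir deg 68.4 ztop [ 2.9  7.3 20.1] 507
  other tape_stand [506. 287.] 0.21
plane_dock 0.89 c 517.4 -457.1 wh 81.3 183.3 long dir deg 64.0 ztop [ 1.2  6.6 19.9] 846
dock_notch [(array([564., 314.]), 0.56)]
place block_plane 0.96 [505.6 -43.1   0. ]
place tape_measure 0.58 [ 406.6 -239.     0. ]
place offcut_b 0.86 [ 362.1 -338.2    0. ]
place offcut_b 0.78 [ 455.4 -139.7    0. ]
place offcut_c 0.86 [ 362.1 -338.2    0. ]
place offcut_c 0.78 [ 455.4 -139.7    0. ]
place sanding_block 0.66 [ 315.3 -462.1    0. ]
place sanding_block 0.62 [503.  -39.6   0. ]
place scrap_tray 0.85 [ 662.6 -108.2    0. ]
place tape_stand 0.57 [ 367.6 -336.1    0. ]
place tape_stand 0.56 [ 584.  -292.7    0. ]
place plane_dock 0.7 [ 512.3 -448.     0. ]
(234, 256) [556.6 -65.5  28. ]
(199, 310) [474.8 -29.3  57.1]
(565, 308) [ 491.3 -538.9    8.4]
(455, 262) [ 556.2 -381.4    8.2]
```

```bash
python3 - <<'E'
from h import *
im,d=env.get_image("top");P=pts("top",d)
M=max([m for m in env.masks_of("top","tape_measure") if np.hypot(m["at"][1]-254,m["at"][0]-263)<30],key=lambda m:m["score"])["pixels"]
M=cv2.dilate(M.astype(np.uint8),np.ones((7,7)))>0
for z0,z1 in((.005,.08),(.02,.08),(.04,.08),(.055,.08)):
    T=P[M&(d>0)&(P[...,2]>z0)&(P[...,2]<z1)]
    (cx,cy),(w,h),an=cv2.minAreaRect((T[:,:2]*1000).astype(np.float32))
    if w>h: an+=90;w,h=h,w
    a=np.radians(an+90);u=np.array([np.cos(a),np.sin(a)]);n=np.array([-u[1],u[0]])
    l=T[:,:2]*1000@u
    print(z0,cx,cy,w,h,(an+90)%180,len(T))
T=P[M&(d>0)&(P[...,2]>.005)];a=np.radians(137);u=np.array([np.cos(a),np.sin(a)])
l=T[:,:2]@u*1000
for b in np.arange(np.floor(l.min()/6)*6,l.max(),6):
    k=(l>=b)&(l<b+6);print(b,k.sum(),np.round(np.percentile(T[k,2]*1000,[5,50,95]),0))
E
```

```text
0.005 400.8909912109375 -241.50706481933594 52.02191162109375 70.49310302734375 135.45830535888672 667
0.02 398.6685485839844 -242.9739990234375 34.4484977722168 69.60611724853516 139.74292373657227 649
0.04 397.76837158203125 -242.07577514648438 34.221946716308594 67.08235168457031 139.96936798095703 621
0.055 397.73797607421875 -242.35501098632812 31.725980758666992 55.12244415283203 136.59540176391602 477
-498.0 8 [12. 15. 24.]
-492.0 49 [27. 41. 50.]
-486.0 52 [31. 54. 57.]
-480.0 62 [54. 58. 61.]
-474.0 55 [48. 61. 63.]
-468.0 62 [50. 62. 65.]
-462.0 64 [50. 62. 65.]
-456.0 54 [52. 62. 64.]
-450.0 64 [59. 62. 64.]
-444.0 56 [54. 61. 63.]
-438.0 59 [56. 59. 61.]
-432.0 50 [28. 54. 57.]
-426.0 32 [42. 48. 51.]
```

View pics/crop1.png

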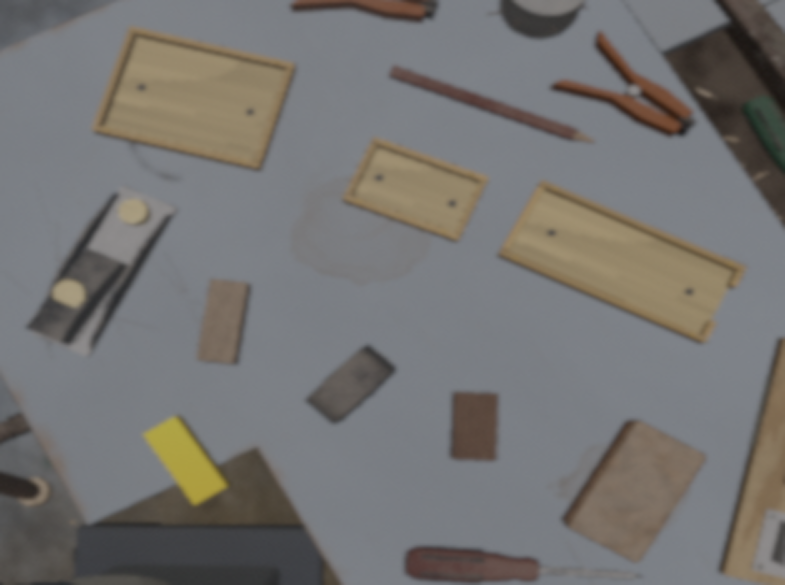

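The crop confirms three things: the knob is at (132,210) at the plane's far end, with the lever disc at (68,293). The dock's notch is at its right end (720,305), and the yellow look-alike is at (185,460). I'll start with offcut_c.

```bash
cat > plan.py <<'E'
import sys
from h import *
from scipy.spatial.transform import Rotation as Ro
def plan(x,y,z,yaw):
    s=env.get_state();p=s["tool_pos"]*1000
    R=Ro.from_euler("xyz",s["eef_rot"]);cur=np.degrees(s["eef_rot"][2])
    dy=(yaw-cur+180)%360-180
    T=Ro.from_euler("xyz",[180,0,yaw],degrees=True)
    tr=(R.inv()*T).as_rotvec()/(2*np.pi)
    sh=T.inv().apply(np.array([x,y,z])-p)/150
    print("t",round(s["t"],2),"pos",np.round(p,1),"rpy",np.round(np.degrees(s["eef_rot"]),1),"w",round(85*s["gripper_width"],1),"q6",round(s["joint_positions"][5],2),"F",np.round(s["force"],1))
    print(" yaw change",round(dy,1),"turn",np.round(tr,4),"then shift",np.round(sh,3))
if __name__=="__main__": plan(*map(float,sys.argv[1:]))
E
python3 plan.py 363.6 -338.1 15 -0.7
```

```text
t 1.1 pos [ 249.  -573.3  231.3] rpy [180.    0.   23.5] w 84.8 q6 -0.1 F [ 0.7  0.5 -0.1]
 yaw change -24.2 turn [0.     0.     0.0672] then shift [ 0.745 -1.577  1.442]
```

>>> {"api": "move_arm", "payload": {
  "motion": [
    [0.2,0,0,0,0,0,0.0168],
    [0.2,0,0,0,0,0,0.0168],
    [0.2,0,0,0,0,0,0.0168],
    [0.2,0,0,0,0,0,0.0168],
    [0.2,0.093,-0.197,0.11,0,0,0],
    [0.2,0.093,-0.197,0.11,0,0,0],
    [0.2,0.093,-0.197,0.11,0,0,0],
    [0.2,0.093,-0.197,0.11,0,0,0],
    [0.2,0.093,-0.197,0.11,0,0,0],
    [0.2,0.093,-0.197,0.11,0,0,0],
    [0.2,0.093,-0.197,0.11,0,0,0],
    [0.2,0.093,-0.197,0.11,0,0,0],
    [0.2,0,0,0,0,0,0],
    [0.2,0,0,0,0,0,0]
  ],
  "force": 40
}}

```text
t: 2.27
tool_pos: [0.3638, -0.3366, 0.0986]
eef_rot: [-3.14, 0.001, -0.01]
force: [0.6, 0.2, 0.2]
gripper_width: 0.801
grip_force: 0.0
```

```bash
python3 plan.py 363.6 -338.1 15 -0.7; python3 - <<'E'
from h import *
im,d=env.get_image("wrist");cv2.imwrite("pics/w1.png",im)
E
```

```text
t 2.27 pos [ 363.8 -336.6   98.6] rpy [-1.799e+02  1.000e-01 -6.000e-01] w 68.0 q6 0.71 F [0.6 0.2 0.2]
 yaw change -0.1 turn [-0.0002  0.0002  0.0004] then shift [-0.001  0.01   0.558]
```

View pics/w1.png

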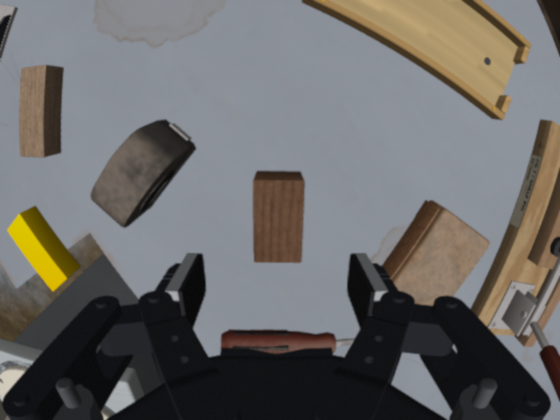

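The wrist view shows offcut_c at (278,215), midway between the pads at (190,275) and (365,275) and aligned with them. I'll descend and grip it.

>>> {"api": "move_arm", "payload": {
  "motion": [
    [0.2,0,0.005,0.14,0,0,0],
    [0.2,0,0.005,0.14,0,0,0],
    [0.2,0,0,0.14,0,0,0],
    [0.2,0,0,0.138,0,0,0],
    [0.2,0,0,0,0,0,0],
    [1,0,0,0,0,0,0],
    [1,0,0,0,0,0,0],
    [1,0,0,0,0,0,0],
    [1,0,0,0,0,0,0],
    [1,0,0,0,0,0,0],
    [1,0,0,0,0,0,0],
    [1,0,0,0,0,0,0],
    [1,0,0,0,0,0,0],
    [1,0,0,-0.05,0,0,0],
    [1,0,0,-0.15,0,0,0],
    [1,0,0,-0.2,0,0,0],
    [1,0,0,-0.2,0,0,0],
    [1,0,0,-0.2,0,0,0]
  ]
}}

```text
t: 3.82
tool_pos: [0.3634, -0.3396, 0.1382]
eef_rot: [3.141, -0.001, -0.012]
force: [1.0, -0.2, 0.2]
gripper_width: 0.386
grip_force: 40.1
```

```bash
python3 plan.py 658.9 -146.3 20 -13.8
```

```text
t 3.82 pos [ 363.4 -339.6  138.2] rpy [180.   -0.   -0.7] w 32.8 q6 0.71 F [ 1.  -0.2  0.2]
 yaw change -13.1 turn [ 0.0001 -0.0001  0.0364] then shift [ 1.606 -1.721  0.788]
```

>>> {"api": "move_arm", "payload": {
  "motion": [
    [1,0,0,0,0,0,0.0121],
    [1,0,0,0,0,0,0.0121],
    [1,0,0,0,0,0,0.0122],
    [1,0.146,-0.1565,0,0,0,0],
    [1,0.146,-0.1565,0,0,0,0],
    [1,0.146,-0.1565,0,0,0,0],
    [1,0.146,-0.1565,0,0,0,0],
    [1,0.146,-0.1565,0,0,0,0],
    [1,0.146,-0.1565,0,0,0,0],
    [1,0.146,-0.1565,0,0,0,0],
    [1,0.146,-0.1565,0,0,0,0],
    [1,0.146,-0.1565,0,0,0,0],
    [1,0.146,-0.1565,0,0,0,0],
    [1,0.146,-0.1565,0,0,0,0],
    [1,0,0,0.2,0,0,0],
    [1,0,0,0.2,0,0,0],
    [1,0,0,0.1,0,0,0],
    [1,0,0,0,0,0,0]
  ]
}}

```text
t: 5.32
tool_pos: [0.6573, -0.1457, 0.0584]
eef_rot: [-3.141, 0.005, -0.241]
force: [-1.1, -0.5, -0.4]
gripper_width: 0.392
grip_force: 40.1
```

```bash
python3 plan.py 658.9 -146.3 20 -13.8; python3 - <<'E'
from h import *
im,d=env.get_image("wrist");cv2.imwrite("pics/w2.png",im)
E
```

```text
t 5.32 pos [ 657.3 -145.7   58.4] rpy [-180.     0.3  -13.8] w 33.3 q6 1.5 F [-1.1 -0.5 -0.4]
 yaw change -0.0 turn [-0.0001  0.0007  0.    ] then shift [0.011 0.001 0.256]
```

View pics/w2.png

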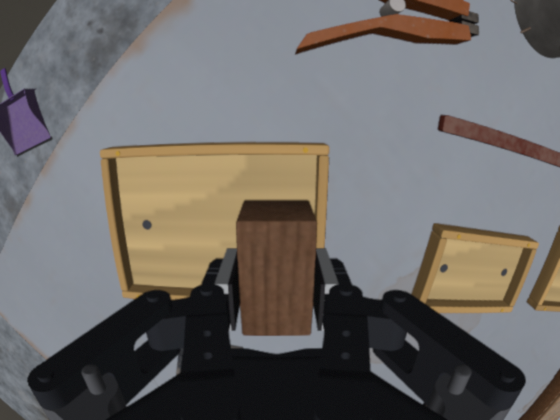

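Offcut_c is held straight at (276,265), over the right (-y) half of the broad tray. I'll lower and release it.

>>> {"api": "move_arm", "payload": {
  "motion": [
    [1,0,0,0.1,0,0,0],
    [1,0,0,0.08,0,0,0],
    [1,0,0,0.05,0,0,0],
    [1,0,0,0.02,0,0,0],
    [1,0,0,0,0,0,0],
    [0.45,0,0,0,0,0,0],
    [0.45,0,0,0,0,0,0],
    [0.45,0,0,0,0,0,0],
    [0.45,0,0,0,0,0,0],
    [0.45,0,0,-0.05,0,0,0],
    [0.45,0,0,-0.2,0,0,0],
    [0.3,0,0,-0.2,0,0,0],
    [0.3,0,0,-0.2,0,0,0]
  ]
}}

```text
t: 6.45
tool_pos: [0.6589, -0.1465, 0.1222]
eef_rot: [-3.142, 0.0, -0.241]
force: [1.0, 0.6, 0.4]
gripper_width: 0.7
grip_force: 0.0
```

```bash
python3 plan.py 454.7 -140.3 7 -6.7
```

```text
t 6.45 pos [ 658.9 -146.5  122.2] rpy [-180.     0.   -13.8] w 59.5 q6 1.5 F [1.  0.6 0.4]
 yaw change 7.1 turn [-0.      0.0001 -0.0198] then shift [-1.357  0.118  0.768]
```

>>> {"api": "move_arm", "payload": {
  "motion": [
    [0.3,0,0,0,0,0,-0.0099],
    [0.3,0,0,0,0,0,-0.0099],
    [0.3,-0.17,0.0148,0,0,0,0],
    [0.3,-0.17,0.0148,0,0,0,0],
    [0.3,-0.17,0.0148,0,0,0,0],
    [0.3,-0.17,0.0148,0,0,0,0],
    [0.3,-0.17,0.0148,0,0,0,0],
    [0.3,-0.17,0.0148,0,0,0,0],
    [0.3,-0.17,0.0148,0,0,0,0],
    [0.3,-0.17,0.0148,0,0,0,0],
    [0.3,0,0,0.2,0,0,0],
    [0.3,0,0,0.2,0,0,0],
    [0.3,0,0,0,0,0,0]
  ]
}}

```text
t: 7.53
tool_pos: [0.4526, -0.1398, 0.058]
eef_rot: [-3.14, 0.004, -0.117]
force: [-1.4, 0.9, 0.6]
gripper_width: 0.705
grip_force: 0.0
```

```bash
python3 plan.py 454.7 -140.3 7 -6.7
```

```text
t 7.53 pos [ 452.6 -139.8   58. ] rpy [-179.9    0.2   -6.7] w 59.9 q6 1.26 F [-1.4  0.9  0.6]
 yaw change 0.0 turn [-0.0002  0.0006 -0.    ] then shift [0.014 0.002 0.34 ]
```

>>> {"api": "move_arm", "payload": {
  "motion": [
    [0.3,0,0,0.12,0,0,0],
    [0.3,0,0,0.12,0,0,0],
    [0.3,0,0,0.08,0,0,0],
    [0.3,0,0,0.03,0,0,0],
    [0.3,0,0,0,0,0,0],
    [1,0,0,0,0,0,0],
    [1,0,0,0,0,0,0],
    [1,0,0,0,0,0,0],
    [1,0,0,0,0,0,0],
    [1,0,0,0,0,0,0],
    [1,0,0,0,0,0,0],
    [1,0,0,0,0,0,0]
  ]
}}

```text
t: 8.53
tool_pos: [0.455, -0.1406, 0.0093]
eef_rot: [3.141, -0.002, -0.117]
force: [-1.3, 1.0, 12.5]
gripper_width: 0.344
grip_force: 39.0
```

```bash
python3 plan.py 674.1 -84.2 12 -13.8
```

```text
t 8.53 pos [ 455.  -140.6    9.3] rpy [ 1.8e+02 -1.0e-01 -6.7e+00] w 29.2 q6 1.26 F [-1.3  1.  12.5]
 yaw change -7.1 turn [ 0.0001 -0.0003  0.0198] then shift [ 1.329 -0.714 -0.018]
```

>>> {"api": "move_arm", "payload": {
  "motion": [
    [1,0,0,-0.05,0,0,0],
    [1,0,0,-0.15,0,0,0],
    [1,0,0,-0.2,0,0,0],
    [1,0,0,-0.2,0,0,0],
    [1,0,0,0,0,0,0.0099],
    [1,0,0,0,0,0,0.0099],
    [1,0.16,-0.086,0,0,0,0],
    [1,0.16,-0.086,0,0,0,0],
    [1,0.16,-0.086,0,0,0,0],
    [1,0.16,-0.086,0,0,0,0],
    [1,0.16,-0.086,0,0,0,0],
    [1,0.16,-0.086,0,0,0,0],
    [1,0.16,-0.086,0,0,0,0],
    [1,0.16,-0.086,0,0,0,0],
    [1,0,0,0,0,0,0],
    [1,0,0,0,0,0,0]
  ]
}}

```text
t: 9.87
tool_pos: [0.6663, -0.0855, 0.0988]
eef_rot: [-3.142, -0.001, -0.24]
force: [0.4, -0.5, -0.5]
gripper_width: 0.338
grip_force: 40.3
```

```bash
python3 plan.py 674.1 -84.2 14 -13.8; python3 - <<'E'
from h import *
s=env.get_state();p=env.camera_params("wrist")
im,d=env.get_image("wrist");cv2.imwrite("pics/w3.png",im)
K=np.array(p["intrinsics"]);E=np.array(p["extrinsics"])
v,u=np.mgrid[0:420,0:560];x=(u-K[0,2])/K[0,0];y=(v-K[1,2])/K[1,1];r=np.hypot(x,y)+1e-9
t=np.tan(np.minimum(r,1.4));Pc=np.stack([x/r*t*d,-y/r*t*d,-d,np.ones_like(d)],-1)
P=(Pc@np.linalg.inv(E).T)[...,:3]
from scipy.spatial.transform import Rotation as Ro
T=Ro.from_euler("xyz",s["eef_rot"]).inv().apply((P.reshape(-1,3)-s["tool_pos"])).reshape(P.shape)*1000
ok=(d>0)&(abs(T[...,1])>16)&(abs(T[...,1])<32)&(abs(T[...,0])<15)&(T[...,2]>-40)&(T[...,2]<25)
print("tip z in tool frame (+=beyond TCP)",ok.sum(),np.round(np.percentile(T[ok][:,2],[50,80,90,95,99]),1), "y",np.round(np.percentile(abs(T[ok][:,1]),[1,99]),1))
ob=(d>0)&(abs(T[...,1])<13)&(abs(T[...,0])<45)&(T[...,2]>-30)&(T[...,2]<25)
print("held z",np.round(np.percentile(T[ob][:,2],[5,50,95]),1),"x",np.round(np.percentile(T[ob][:,0],[1,99]),1))
# c in tray
im,d=env.get_image("top");P=pts("top",d)*1000
ok=(P[...,2]>25)&(P[...,2]<50)&(np.hypot(P[...,0]-659,P[...,1]+146)<42)
Q=P[ok];print(len(Q),cv2.minAreaRect(Q[:,:2].astype(np.float32)) if len(Q)>5 else "",np.round(np.percentile(Q[:,2],[5,50,95]),1) if len(Q) else "")
E
```

```text
t 9.87 pos [666.3 -85.5  98.8] rpy [-180.    -0.   -13.8] w 28.7 q6 1.59 F [ 0.4 -0.5 -0.5]
 yaw change -0.0 turn [-0.     -0.0001  0.0001] then shift [ 0.048 -0.021  0.565]
tip z in tool frame (+=beyond TCP) 1786 [-23.9 -13.8 -10.1  -7.9  -4.9] y [16.1 28.4]
held z [-17.2 -16.2  -6.3] x [-36.8  36.5]
561 ((658.5559692382812, -147.2525177001953), (34.7176513671875, 61.275611877441406), 76.08349609375) [32.1 40.1 42.7]
```

View pics/w3.png

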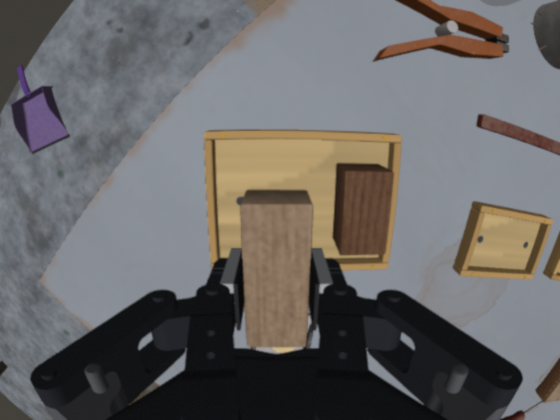

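Offcut_c lies flat in the right half of the tray at (363,210), and offcut_b is held over the free part at (277,265). Fingertips sit about 5 mm behind the TCP at this opening. I'll lower b.

>>> {"api": "move_arm", "payload": {
  "motion": [
    [1,0.048,-0.021,0.1,0,0,0],
    [1,0,0,0.2,0,0,0],
    [1,0,0,0.12,0,0,0],
    [1,0,0,0.08,0,0,0],
    [1,0,0,0.04,0,0,0],
    [1,0,0,0.02,0,0,0],
    [1,0,0,0,0,0,0],
    [0.5,0,0,0,0,0,0],
    [0.5,0,0,0,0,0,0],
    [0.5,0,0,0,0,0,0],
    [0.5,0,0,0,0,0,0],
    [0.5,0,0,-0.05,0,0,0],
    [0.4,0,0,-0.2,0,0,0],
    [0.2,0,0,-0.2,0,0,0],
    [0.2,0,0,-0.2,0,0,0],
    [0.2,0,0,-0.1,0,0,0]
  ]
}}

```text
t: 11.3
tool_pos: [0.6746, -0.085, 0.131]
eef_rot: [-3.141, -0.004, -0.241]
force: [-0.1, -0.4, 0.4]
gripper_width: 0.803
grip_force: 0.0
```

```bash
python3 plan.py 502.2 -41.7 13 156
```

```text
t 11.3 pos [674.6 -85.  131. ] rpy [-180.    -0.3  -13.8] w 68.3 q6 1.6 F [-0.1 -0.4  0.4]
 yaw change 169.8 turn [ 1.000e-03 -1.000e-04 -4.717e-01] then shift [ 1.167 -0.204  0.787]
```

>>> {"api": "move_arm", "payload": {
  "motion": [
    [0.1,0,0,0,0,0,-0.0175],
    [0.1,0,0,0,0,0,-0.0175],
    [0.1,0,0,0,0,0,-0.0175],
    [0.1,0,0,0,0,0,-0.0175],
    [0.1,0,0,0,0,0,-0.0175],
    [0.1,0,0,0,0,0,-0.0175],
    [0.1,0,0,0,0,0,-0.0175],
    [0.1,0,0,0,0,0,-0.0175],
    [0.1,0,0,0,0,0,-0.0175],
    [0.1,0,0,0,0,0,-0.0175],
    [0.1,0,0,0,0,0,-0.0175],
    [0.1,0,0,0,0,0,-0.0175],
    [0.1,0,0,0,0,0,-0.0175],
    [0.1,0,0,0,0,0,-0.0175],
    [0.1,0,0,0,0,0,-0.0175],
    [0.1,0,0,0,0,0,-0.0175],
    [0.1,0,0,0,0,0,-0.0175],
    [0.1,0,0,0,0,0,-0.0175],
    [0.1,0,0,0,0,0,-0.0175],
    [0.1,0,0,0,0,0,-0.0175]
  ],
  "force": 80
}}

```text
t: 12.97
tool_pos: [0.6733, -0.0847, 0.1272]
eef_rot: [3.141, 0.0, 1.963]
force: [-0.3, 0.3, 0.2]
gripper_width: 0.904
grip_force: 0.0
```

>>> {"api": "move_arm", "payload": {
  "motion": [
    [0.1,0,0,0,0,0,-0.0174],
    [0.1,0,0,0,0,0,-0.0174],
    [0.1,0,0,0,0,0,-0.0174],
    [0.1,0,0,0,0,0,-0.0174],
    [0.1,0,0,0,0,0,-0.0174],
    [0.1,0,0,0,0,0,-0.0174],
    [0.1,0,0,0,0,0,-0.0174],
    [0.1,0.167,-0.029,0,0,0,0],
    [0.1,0.167,-0.029,0,0,0,0],
    [0.1,0.167,-0.029,0,0,0,0],
    [0.1,0.167,-0.029,0,0,0,0],
    [0.1,0.167,-0.029,0,0,0,0],
    [0.1,0.167,-0.029,0,0,0,0],
    [0.1,0.167,-0.029,0,0,0,0],
    [0.1,0,0,0,0,0,0],
    [0.1,0,0,0,0,0,0]
  ]
}}

```text
t: 14.3
tool_pos: [0.5, -0.0411, 0.1273]
eef_rot: [3.142, 0.0, 2.723]
force: [-0.2, -0.0, 0.6]
gripper_width: 0.904
grip_force: 0.0
```

```bash
python3 plan.py 502.2 -41.7 13 156; python3 - <<'E'
from h import *
im,d=env.get_image("wrist");cv2.imwrite("pics/w4.png",im)
E
```

```text
t 14.3 pos [500.  -41.1 127.3] rpy [180.   0. 156.] w 76.8 q6 -1.35 F [-0.2 -0.   0.6]
 yaw change -0.0 turn [0.     0.     0.0001] then shift [-0.015  0.002  0.762]
```

View pics/w4.png

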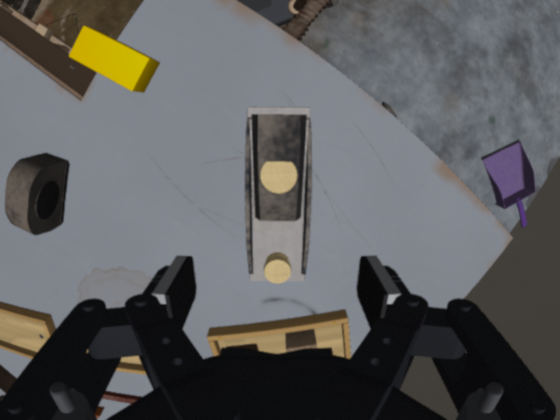

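The wrist view shows the plane centred between the open pads. Its knob is at (277,268), nearest the gripper, and the lever disc is at (279,177). I'll descend and grip.

>>> {"api": "move_arm", "payload": {
  "motion": [
    [0.1,-0.015,0.002,0.1,0,0,0],
    [0.1,0,0,0.18,0,0,0],
    [0.1,0,0,0.18,0,0,0],
    [0.1,0,0,0.15,0,0,0],
    [0.1,0,0,0.1,0,0,0],
    [0.1,0,0,0.05,0,0,0],
    [0.1,0,0,0.028,0,0,0],
    [0.1,0,0,0,0,0,0],
    [1,0,0,0,0,0,0],
    [1,0,0,0,0,0,0],
    [1,0,0,0,0,0,0],
    [1,0,0,0,0,0,0],
    [1,0,0,0,0,0,0],
    [1,0,0,0,0,0,0],
    [1,0,0,0,0,0,0]
  ]
}}

```text
t: 15.6
tool_pos: [0.5037, -0.0421, 0.0097]
eef_rot: [3.141, 0.002, 2.723]
force: [-1.0, 1.4, 12.4]
gripper_width: 0.577
grip_force: 82.7
```

```bash
python3 plan.py 517.4 -457.1 14 64
```

```text
t 15.6 pos [503.7 -42.1   9.7] rpy [1.80e+02 1.00e-01 1.56e+02] w 49.0 q6 -1.35 F [-1.   1.4 12.4]
 yaw change -92.0 turn [4.000e-04 2.000e-04 2.556e-01] then shift [-2.447  1.295 -0.029]
```

>>> {"api": "move_arm", "payload": {
  "motion": [
    [1,0,0,-0.03,0,0,0],
    [1,0,0,-0.1,0,0,0],
    [1,0,0,-0.17,0,0,0],
    [1,0,0,-0.18,0,0,0],
    [1,0,0,-0.18,0,0,0],
    [1,0,0,-0.1,0,0,0],
    [1,0,0,-0.04,0,0,0],
    [1,0,0,0,0,0,0.008],
    [1,0,0,0,0,0,0.014],
    [1,0,0,0,0,0,0.017],
    [1,0,0,0,0,0,0.017],
    [1,0,0,0,0,0,0.017],
    [1,0,0,0,0,0,0.017],
    [1,0,0,0,0,0,0.017],
    [1,0,0,0,0,0,0.017],
    [1,0,0,0,0,0,0.017],
    [1,0,0,0,0,0,0.017],
    [1,0,0,0,0,0,0.017],
    [1,0,0,0,0,0,0.017],
    [1,0,0,0,0,0,0.017]
  ]
}}

```text
t: 17.27
tool_pos: [0.5022, -0.0418, 0.1278]
eef_rot: [-3.14, -0.0, 1.405]
force: [0.3, -0.5, -6.3]
gripper_width: 0.579
grip_force: 84.9
```

```bash
python3 plan.py 516.7 -458.4 14 64
```

```text
t 17.27 pos [502.2 -41.8 127.8] rpy [-179.9   -0.    80.5] w 49.2 q6 -0.04 F [ 0.3 -0.5 -6.3]
 yaw change -16.5 turn [-0.0002  0.      0.0458] then shift [-2.454  1.304  0.759]
```

>>> {"api": "move_arm", "payload": {
  "motion": [
    [1,0,0,0,0,0,0.0153],
    [1,0,0,0,0,0,0.0153],
    [1,0,0,0,0,0,0.0152],
    [1,-0.09,0.048,0,0,0,0],
    [1,-0.09,0.048,0,0,0,0],
    [1,-0.16,0.085,0,0,0,0],
    [1,-0.16,0.085,0,0,0,0],
    [1,-0.16,0.085,0,0,0,0],
    [1,-0.16,0.085,0,0,0,0],
    [1,-0.16,0.085,0,0,0,0],
    [1,-0.16,0.085,0,0,0,0],
    [1,-0.16,0.085,0,0,0,0],
    [1,-0.16,0.085,0,0,0,0],
    [1,-0.16,0.085,0,0,0,0],
    [1,-0.16,0.085,0,0,0,0],
    [1,-0.16,0.085,0,0,0,0],
    [1,-0.16,0.085,0,0,0,0],
    [1,-0.16,0.085,0,0,0,0],
    [1,-0.097,0.05,0,0,0,0],
    [1,-0.097,0.05,0,0,0,0]
  ]
}}

```text
t: 18.93
tool_pos: [0.5183, -0.4593, 0.1272]
eef_rot: [-3.14, -0.001, 1.122]
force: [0.5, 0.3, -6.5]
gripper_width: 0.579
grip_force: 85.0
```

>>> {"api": "move_arm", "payload": {
  "motion": [
    [1,0,0,0.1,0,0,0],
    [1,0,0,0.15,0,0,0],
    [1,0,0,0.1,0,0,0],
    [1,0,0,0.03,0,0,0],
    [1,0,0,0,0,0,0],
    [1,0,0,0,0,0,0]
  ]
}}

```text
t: 19.43
tool_pos: [0.5191, -0.4582, 0.0715]
eef_rot: [-3.141, -0.0, 1.122]
force: [0.1, -0.6, -5.3]
gripper_width: 0.574
grip_force: 84.8
```

```bash
python3 plan.py 516.7 -458.4 14 64; python3 - <<'E'
from h import *
im,d=env.get_image("wrist");cv2.imwrite("pics/w5.png",im)
E
```

```text
t 19.43 pos [ 519.1 -458.2   71.5] rpy [-180.    -0.    64.3] w 48.8 q6 -0.36 F [ 0.1 -0.6 -5.3]
 yaw change -0.3 turn [-0.0001 -0.      0.0009] then shift [-0.008 -0.014  0.383]
```

View pics/w5.png

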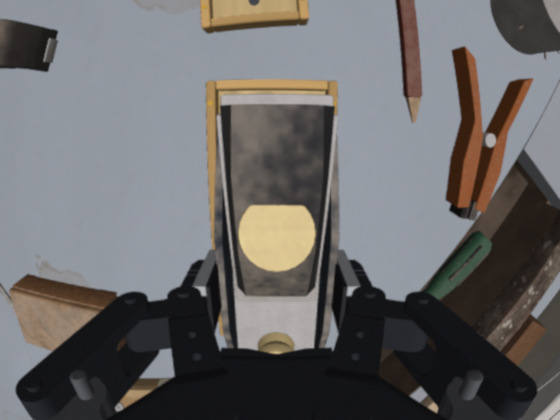

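The plane is over the dock with its knob at the bottom (275,343), on the notch side. The tray is centred about 4 px to its left, which agrees with the -2 mm correction. I'll lower it gently.

>>> {"api": "move_arm", "payload": {
  "motion": [
    [1,-0.008,-0.014,0,0,0,0.0009],
    [1,0,0,0.1,0,0,0],
    [1,0,0,0.1,0,0,0],
    [1,0,0,0.08,0,0,0],
    [1,0,0,0.04,0,0,0],
    [1,0,0,0.025,0,0,0],
    [1,0,0,0.015,0,0,0],
    [1,0,0,0,0,0,0],
    [1,0,0,0,0,0,0]
  ]
}}

```text
t: 20.23
tool_pos: [0.517, -0.4587, 0.0179]
eef_rot: [3.141, 0.0, 1.117]
force: [-0.6, -0.9, -6.1]
gripper_width: 0.577
grip_force: 84.8
```

```bash
python3 plan.py 516.7 -458.4 14.7 64
```

```text
t 20.23 pos [ 517.  -458.7   17.9] rpy [180.   0.  64.] w 49.0 q6 -0.36 F [-0.6 -0.9 -6.1]
 yaw change 0.0 turn [ 0.0001  0.     -0.0001] then shift [ 0.001 -0.002  0.022]
```

>>> {"api": "move_arm", "payload": {
  "motion": [
    [1,0,0,0.01,0,0,0],
    [1,0,0,0.007,0,0,0],
    [1,0,0,0.005,0,0,0],
    [1,0,0,0,0,0,0],
    [1,0,0,0,0,0,0]
  ]
}}

```text
t: 20.65
tool_pos: [0.5169, -0.4586, 0.0148]
eef_rot: [3.141, 0.0, 1.117]
force: [-2.3, 2.1, 5.9]
gripper_width: 0.578
grip_force: 86.2
```

```bash
python3 plan.py 516.7 -458.4 14.7 64
```

```text
t 20.65 pos [ 516.9 -458.6   14.8] rpy [180.   0.  64.] w 49.2 q6 -0.36 F [-2.3  2.1  5.9]
 yaw change 0.0 turn [ 0.0001  0.     -0.0001] then shift [ 0.001 -0.002  0.001]
```

The force went from -6.1 to +5.9 N at the expected height, so the plane is on the floor. I'll release it.

>>> {"api": "move_arm", "payload": {
  "motion": [
    [0.3,0,0,0,0,0,0],
    [0.2,0,0,0,0,0,0],
    [0.2,0,0,0,0,0,0],
    [0.15,0,0,0,0,0,0],
    [0.15,0,0,0,0,0,0],
    [0.15,0,0,-0.05,0,0,0],
    [0.15,0,0,-0.1,0,0,0],
    [0.15,0,0,-0.2,0,0,0],
    [0.15,0,0,-0.2,0,0,0],
    [0.15,0,0,-0.2,0,0,0],
    [0.15,0,0,-0.1,0,0,0],
    [0.15,0,0,0,0,0,0]
  ]
}}

```text
t: 21.65
tool_pos: [0.5181, -0.4599, 0.1465]
eef_rot: [3.135, 0.002, 1.117]
force: [1.1, -0.3, -0.3]
gripper_width: 0.851
grip_force: 0.0
```

```bash
python3 plan.py 400 -244 26 137.5; python3 - <<'E'
from h import *
im,d=env.get_image("wrist");cv2.imwrite("pics/w6.png",im)
E
```

```text
t 21.65 pos [ 518.1 -459.9  146.5] rpy [1.796e+02 1.000e-01 6.400e+01] w 72.3 q6 -0.36 F [ 1.1 -0.3 -0.3]
 yaw change 73.5 turn [ 0.0006  0.001  -0.2042] then shift [1.553 0.529 0.804]
```

View pics/w6.png

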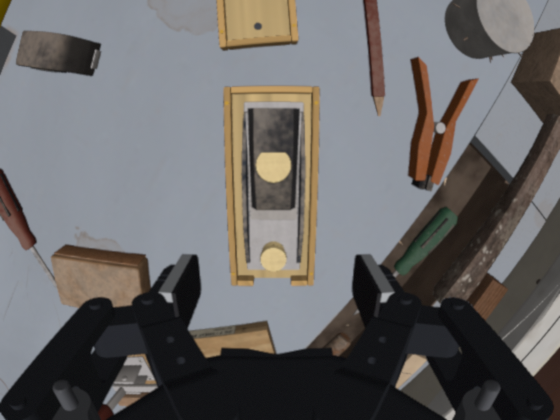

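The plane sits in the dock at (272,190), with its knob at (273,258) beside the notch gap at (273,283). Next is the tape measure.

>>> {"api": "move_arm", "payload": {
  "motion": [
    [0.15,0,0,0,0,0,-0.017],
    [0.15,0,0,0,0,0,-0.017],
    [0.15,0,0,0,0,0,-0.017],
    [0.15,0,0,0,0,0,-0.017],
    [0.15,0,0,0,0,0,-0.017],
    [0.15,0,0,0,0,0,-0.017],
    [0.15,0,0,0,0,0,-0.017],
    [0.15,0,0,0,0,0,-0.017],
    [0.15,0,0,0,0,0,-0.017],
    [0.15,0,0,0,0,0,-0.017],
    [0.15,0,0,0,0,0,-0.017],
    [0.15,0,0,0,0,0,-0.017],
    [0.15,0.194,0.066,0,0,0,0],
    [0.15,0.194,0.066,0,0,0,0],
    [0.15,0.194,0.066,0,0,0,0],
    [0.15,0.194,0.066,0,0,0,0],
    [0.15,0.194,0.066,0,0,0,0],
    [0.15,0.194,0.066,0,0,0,0],
    [0.15,0.194,0.066,0,0,0,0],
    [0.15,0.194,0.066,0,0,0,0]
  ],
  "force": 50
}}

```text
t: 23.37
tool_pos: [0.3975, -0.241, 0.141]
eef_rot: [-3.142, -0.001, 2.398]
force: [1.0, -0.7, -0.4]
gripper_width: 0.846
grip_force: 0.0
```

>>> {"api": "move_arm", "payload": {
  "motion": [
    [0.15,0,0,0,0,0,0],
    [0.15,0,0,0,0,0,0]
  ]
}}

```text
t: 23.53
tool_pos: [0.3978, -0.2411, 0.1412]
eef_rot: [-3.141, -0.002, 2.399]
force: [1.4, -0.9, 0.9]
gripper_width: 0.848
grip_force: 0.0
```

```bash
python3 plan.py 400 -244 26 137.5; python3 - <<'E'
from h import *
im,d=env.get_image("wrist");cv2.imwrite("pics/w7.png",im)
E
```

```text
t 23.53 pos [ 397.8 -241.1  141.2] rpy [-1.800e+02 -1.000e-01  1.375e+02] w 72.1 q6 -1.5 F [ 1.4 -0.9  0.9]
 yaw change 0.0 turn [-0.     -0.0003 -0.0001] then shift [-0.024 -0.004  0.768]
```

View pics/w7.png

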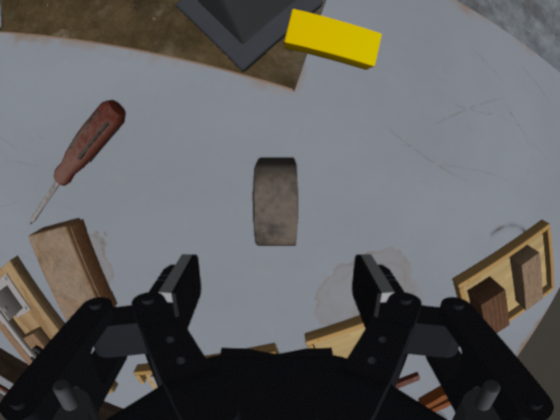

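The tape measure is aligned and centred between the pads at (276,201). Both offcuts show side by side in the broad tray at right. I'll descend and grip.

>>> {"api": "move_arm", "payload": {
  "motion": [
    [0.15,-0.024,-0.004,0.1,0,0,0],
    [0.15,0,0,0.18,0,0,0],
    [0.15,0,0,0.18,0,0,0],
    [0.15,0,0,0.15,0,0,0],
    [0.15,0,0,0.1,0,0,0],
    [0.15,0,0,0.06,0,0,0],
    [0.15,0,0,0.035,0,0,0],
    [0.15,0,0,0,0,0,0],
    [1,0,0,0,0,0,0],
    [1,0,0,0,0,0,0],
    [1,0,0,0,0,0,0],
    [1,0,0,0,0,0,0],
    [1,0,0,0,0,0,0],
    [1,0,0,0,0,0,0],
    [1,0,0,0,0,0,0],
    [1,0,0,0,0,0,0],
    [1,0,0,0,0,0,0]
  ]
}}

```text
t: 25.0
tool_pos: [0.4015, -0.2458, 0.0217]
eef_rot: [3.141, 0.002, 2.398]
force: [-0.8, 0.5, 8.8]
gripper_width: 0.37
grip_force: 49.1
```

```bash
python3 plan.py 582.7 -289.8 26 68.4
```

```text
t 25.0 pos [ 401.5 -245.8   21.7] rpy [1.800e+02 1.000e-01 1.374e+02] w 31.5 q6 -1.5 F [-0.8  0.5  8.8]
 yaw change -69.0 turn [0.0002 0.0002 0.1917] then shift [ 0.172  1.231 -0.029]
```

>>> {"api": "move_arm", "payload": {
  "motion": [
    [1,0,0,-0.03,0,0,0],
    [1,0,0,-0.1,0,0,0],
    [1,0,0,-0.18,0,0,0],
    [1,0,0,-0.18,0,0,0],
    [1,0,0,-0.12,0,0,0],
    [1,0,0,-0.05,0,0,0],
    [1,0,0,0,0,0,0.01],
    [1,0,0,0,0,0,0.016],
    [1,0,0,0,0,0,0.016],
    [1,0,0,0,0,0,0.016],
    [1,0,0,0,0,0,0.016],
    [1,0,0,0,0,0,0.016],
    [1,0,0,0,0,0,0.016],
    [1,0,0,0,0,0,0.016],
    [1,0,0,0,0,0,0.016],
    [1,0,0,0,0,0,0.016],
    [1,0,0,0,0,0,0.016],
    [1,0,0,0,0,0,0.016],
    [1,0,0,0,0,0,0.006]
  ]
}}

```text
t: 26.58
tool_pos: [0.4008, -0.2452, 0.1195]
eef_rot: [-3.141, -0.0, 1.186]
force: [-0.4, 0.2, -1.3]
gripper_width: 0.373
grip_force: 49.9
```

```bash
python3 plan.py 582.7 -289.8 26.7 68.4
```

```text
t 26.58 pos [ 400.8 -245.2  119.5] rpy [-180.    -0.    67.9] w 31.7 q6 -0.29 F [-0.4  0.2 -1.3]
 yaw change 0.5 turn [-0.0001 -0.     -0.0013] then shift [0.17  1.237 0.618]
```

>>> {"api": "move_arm", "payload": {
  "motion": [
    [1,0.01,0.08,0,0,0,-0.0013],
    [1,0.0215,0.156,0,0,0,0],
    [1,0.0215,0.156,0,0,0,0],
    [1,0.0215,0.156,0,0,0,0],
    [1,0.0215,0.156,0,0,0,0],
    [1,0.0215,0.156,0,0,0,0],
    [1,0.0215,0.156,0,0,0,0],
    [1,0.0215,0.156,0,0,0,0],
    [1,0.0095,0.065,0,0,0,0],
    [1,0,0,0.1,0,0,0],
    [1,0,0,0.15,0,0,0],
    [1,0,0,0.08,0,0,0],
    [1,0,0,0.02,0,0,0],
    [1,0,0,0,0,0,0],
    [1,0,0,0,0,0,0]
  ]
}}

```text
t: 27.83
tool_pos: [0.5834, -0.2892, 0.0678]
eef_rot: [3.141, 0.0, 1.2]
force: [0.3, 0.1, -1.2]
gripper_width: 0.365
grip_force: 50.1
```

```bash
python3 plan.py 582.7 -289.8 26.7 68.4; python3 - <<'E'
from h import *
im,d=env.get_image("wrist");cv2.imwrite("pics/w8.png",im)
E
```

```text
t 27.83 pos [ 583.4 -289.2   67.8] rpy [180.    0.   68.8] w 31.0 q6 -0.18 F [ 0.3  0.1 -1.2]
 yaw change -0.4 turn [0.    0.    0.001] then shift [-0.006 -0.003  0.274]
```

View pics/w8.png

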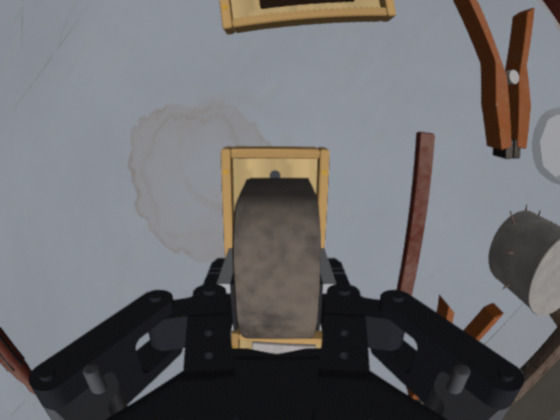

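The tape measure is centred across the small tray at (277,260). I'll measure its position along the tray before lowering.

```bash
python3 - <<'E'
from h import *
from scipy.spatial.transform import Rotation as Ro
s=env.get_state();p=env.camera_params("wrist");im,d=env.get_image("wrist")
K=np.array(p["intrinsics"]);E=np.array(p["extrinsics"])
v,u=np.mgrid[0:420,0:560];x=(u-K[0,2])/K[0,0];y=(v-K[1,2])/K[1,1];r=np.hypot(x,y)+1e-9
t=np.tan(np.minimum(r,1.4));P=(np.stack([x/r*t*d,-y/r*t*d,-d,np.ones_like(d)],-1)@np.linalg.inv(E).T)[...,:3]
T=Ro.from_euler("xyz",s["eef_rot"]).inv().apply((P.reshape(-1,3)-s["tool_pos"]))*1000
for lo,hi in((-50,-35),(-35,-20),(-20,-5),(-5,20)):
    q=T[(d.ravel()>0)&(abs(T[:,1])<13)&(abs(T[:,0])<60)&(T[:,2]>lo)&(T[:,2]<hi)]
    print(lo,hi,len(q),np.round(np.percentile(q[:,0],[1,99]),1) if len(q) else "")
c=T[(d.ravel()>0)&(T[:,2]>48)&(T[:,2]<54)&(abs(T[:,1])<45)&(abs(T[:,0])<70)];print("rim",np.round(np.percentile(c,[1,99],axis=0),1))
E
```

```text
-50 -35 6772 [-14.   29.1]
-35 -20 3180 [-20.4  39.6]
-20 -5 587 [39.2 40. ]
-5 20 529 [39.1 40. ]
rim [[-14.4 -33.8  50.1]
 [ 50.2  31.8  53.7]]
```

>>> {"api": "move_arm", "payload": {
  "motion": [
    [1,-0.025,-0.006,0,0,0,0.001],
    [1,0,0,0.08,0,0,0],
    [1,0,0,0.08,0,0,0],
    [1,0,0,0.05,0,0,0],
    [1,0,0,0.03,0,0,0],
    [1,0,0,0.015,0,0,0],
    [1,0,0,0,0,0,0],
    [1,0,0,0,0,0,0]
  ]
}}

```text
t: 28.6
tool_pos: [0.5812, -0.2922, 0.029]
eef_rot: [-3.142, -0.0, 1.194]
force: [-0.1, -0.3, -1.3]
gripper_width: 0.367
grip_force: 50.2
```

```bash
python3 plan.py 581.4 -293 26.7 68.4
```

```text
t 28.6 pos [ 581.2 -292.2   29. ] rpy [-180.    -0.    68.4] w 31.2 q6 -0.18 F [-0.1 -0.3 -1.3]
 yaw change -0.0 turn [-0. -0.  0.] then shift [-0.005  0.003  0.016]
```

>>> {"api": "move_arm", "payload": {
  "motion": [
    [1,0,0,0.007,0,0,0],
    [1,0,0,0.006,0,0,0],
    [1,0,0,0.004,0,0,0],
    [1,0,0,0,0,0,0],
    [1,0,0,0,0,0,0]
  ]
}}

```text
t: 29.02
tool_pos: [0.5812, -0.2922, 0.0267]
eef_rot: [3.141, 0.0, 1.194]
force: [-0.2, 0.4, 0.1]
gripper_width: 0.371
grip_force: 50.3
```

>>> {"api": "move_arm", "payload": {
  "motion": [
    [1,0,0,0.003,0,0,0],
    [1,0,0,0,0,0,0],
    [0.5,0,0,0,0,0,0],
    [0.4,0,0,0,0,0,0],
    [0.4,0,0,0,0,0,0],
    [0.3,0,0,0,0,0,0],
    [0.3,0,0,0,0,0,0],
    [0.3,0,0,-0.05,0,0,0],
    [0.3,0,0,-0.1,0,0,0],
    [0.3,0,0,-0.2,0,0,0],
    [0.3,0,0,-0.2,0,0,0],
    [0.3,0,0,-0.2,0,0,0],
    [0.3,0,0,-0.2,0,0,0],
    [0.3,0,0,0,0,0,0]
  ]
}}

```text
t: 30.18
tool_pos: [0.5834, -0.2936, 0.1753]
eef_rot: [3.133, 0.002, 1.194]
force: [1.0, 0.6, 0.8]
gripper_width: 0.7
grip_force: 0.0
```

```bash
python3 plan.py 581.4 -293 26.7 68.4;python3 - <<'E'
from h import *
im,d=env.get_image("wrist");cv2.imwrite("pics/w9.png",im)
E
```

```text
t 30.18 pos [ 583.4 -293.6  175.3] rpy [1.795e+02 1.000e-01 6.840e+01] w 59.5 q6 -0.18 F [1.  0.6 0.8]
 yaw change -0.0 turn [0.0014 0.0003 0.    ] then shift [-0.001 -0.014  0.991]
```

View pics/w9.png

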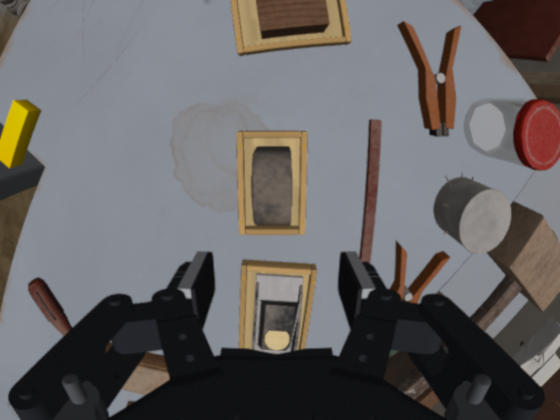

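The tape measure stands in its tray at (272,185). I'll withdraw the arm and check everything with the top camera.

>>> {"api": "move_arm", "payload": {
  "motion": [
    [0.3,0,0,-0.15,0,0,0],
    [0.3,0,0,-0.15,0,0,0],
    [0.3,-0.16,-0.09,0,0,0,0],
    [0.3,-0.18,-0.1,0,0,0,0],
    [0.3,-0.18,-0.1,0,0,0,0],
    [0.3,-0.18,-0.1,0,0,0,0],
    [0.3,-0.18,-0.1,0,0,0,0],
    [0.3,-0.18,-0.1,0,0,0,0],
    [0.3,-0.18,-0.1,0,0,0,0],
    [0.3,-0.18,-0.1,0,0,0,0],
    [0.3,-0.18,-0.1,0,0,0,0],
    [0.3,-0.18,-0.1,0,0,0,0],
    [0.3,-0.18,-0.1,0,0,0,0],
    [0.3,-0.18,-0.1,0,0,0,0],
    [0.3,-0.12,-0.07,0,0,0,0],
    [0.3,0,0,0,0,0,0],
    [0.3,0,0,0,0,0,0],
    [0.3,0,0,0,0,0,0]
  ]
}}

```text
t: 31.73
tool_pos: [0.2808, -0.5372, 0.2131]
eef_rot: [-3.141, -0.001, 1.194]
force: [0.2, 0.2, -0.7]
gripper_width: 0.7
grip_force: 0.0
```

```bash
python3 - <<'E'
from h import *
im,d=env.get_image("top");P=pts("top",d)*1000
x=im[80:290,130:430];cv2.imwrite("pics/fin.png",cv2.resize(x,None,fx=2.6,fy=2.6,interpolation=cv2.INTER_CUBIC))
tr=dict(scrap=(668.4,-107.5,76.2,44,62),stand=(582.7,-289.8,68.4,26,44),dock=(517.4,-457.1,64,33,85))
for n,(cx,cy,a,hw,hl) in tr.items():
    a=np.radians(a);yv=np.array([np.cos(a),np.sin(a)]);xv=np.array([yv[1],-yv[0]])
    D=P[...,:2]-[cx,cy];X=D@xv;Y=D@yv
    k=(abs(X)<hw)&(abs(Y)<hl)&(d>0)&(P[...,2]>(18 if n!="dock" else 12))&(P[...,2]<90)
    nl,L,st,_=cv2.connectedComponentsWithStats(k.astype(np.uint8))
    for i in range(1,nl):
        q=L==i
        if q.sum()<60: continue
        r=cv2.minAreaRect(np.c_[X[q],Y[q]].astype(np.float32));print(n,q.sum(),np.round(r[0],1),np.round(r[1],1),round(r[2],1),"z",np.round(np.percentile(P[...,2][q],[5,50,95]),1))
E
```

```text
scrap 616 [-1.5 21.7] [31.  75.8] 89.7 z [24.1 32.4 35. ]
scrap 596 [ -0.2 -41. ] [61.  34.6] 0.1 z [24.5 40.2 42.5]
stand 750 [-0.1  0.9] [35.  70.9] 0.3 z [29.6 63.4 68.9]
dock 1814 [1.  1.2] [ 51.8 155.4] 0.0 z [12.6 33.4 62.2]
```

View pics/fin.png

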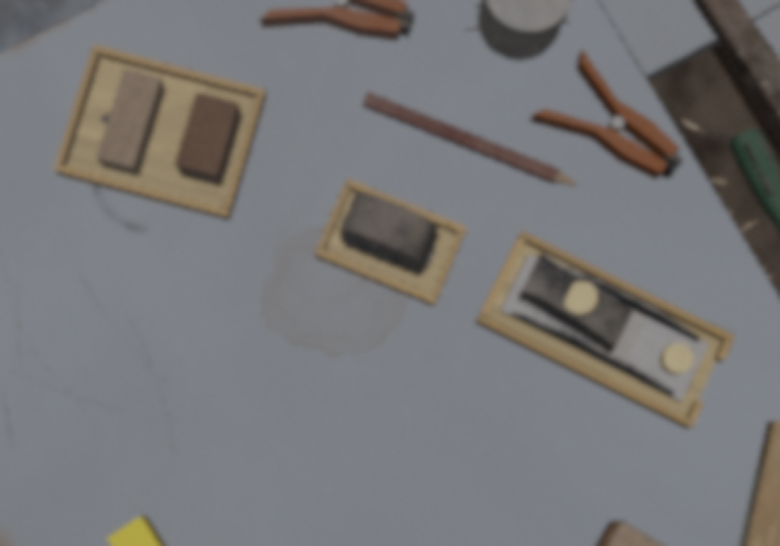

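Everything is in place: the offcuts lie at (132,120) and (208,138), the tape stands at (390,232), and the plane's knob at (678,357) is at the notch. All offsets are within 2 mm of their targets, so I'm handing the job in.

```bash
python3 -c "
from workcell import env
print(env.close_job())"
```

```text
the job is handed in; nothing more can be done
None
```

The plane (knob at the notch), the tape measure and both offcuts are in their trays, within about 2 mm of where I aimed by the last top view, and I handed the job in after about 32 s; no verdict was returned.

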